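# Hold the docket clip open over the batch board

## Robot

A 6-joint arm with a two-finger parallel gripper is mounted at the origin on the work surface. World frame = base frame: x ahead of the robot, y to its left, z up, the work surface at z = 0. Lengths are in m, angles in rad, forces in N, time in s.
With the tool pointing down it reaches from about 0.375 to 0.975 m from the base axis. Payload 3.8 kg.
Tool frame: the origin (TCP) lies where the fingers leave the gripper's body, on its centre line; the fingertips stand 73 mm ahead of it and the grasp point (between the pads) lies 54 mm ahead of it; z points along the fingers, y is the line along which they close (so a half turn about z gives the same grasp; the last joint's range is limited). The gripper opens to 85 mm and grips with 20 to 120 N. Pads are 22 mm wide; open, the fingers measure 114 mm over their backs; the gripper's body (76 mm by 85 mm) begins 54 mm behind the grasp point. The pads swing forward as they close: fully open they stand 13 mm farther back than shut.
Start: joints at [1.215, 0.264, 1.604, -0, 1.274, -0.037], TCP at [0.212, 0.641, 0.304] pointing down, gripper open.
Joint ranges: [-2.63, 2.63], [-0.94, 2.18], [0.31, 2.57], [-1.31, 4.45], [0, 2.66], [-2.55, 2.55]. Speed limits (rad/s): [2.57, 2.57, 3.14, 3.14, 3.14, 3.14].

## Interface

Orientations are given as a rotation vector (axis times angle).
In Python, from workcell import read_state, viewer, bot gives the robot as it stands.
- The arm moves only by the tool jog_arm, never from a script. Its argument "increments" is a list that holds one entry, the list of rows, each a list of 7 numbers: the shift along the tool's x, y, z in units of 30 mm (1.0 is 30 mm), then the turn, a rotation vector about the tool's x, y, z in units of 6 degrees (1.0 is 6 degrees), then the opening, from -1 (shut) to 1 (fully open). A call has exactly 5 rows; each row shifts and turns the commanded pose from where the row before left it, along the tool's axes as they then stand; what a row does not reach is not made up. A row lasts 1/12 s, in which the tool goes at most 41.7 mm and 7.16 degrees, less where a joint would pass 70% of its speed; a pose out of reach is approached as far as the arm can. A call is refused whole if a number of a shift passes 1 or a number of a turn 1, either way. A call with a gripper value outside its range is refused whole. The fingers move at their own pace and stop on an object; "force" is the grip in N (left out, the last holds). Time passes only in rows, so rows that do not move let the fingers close, or fill a call up. It gives the time, the measured TCP pose, the force, the opening and the grip force at its end, in the units of the state.
- read_state(): the state, without advancing time (a new reading comes with each control period).
- viewer.read_camera(name): name is "side" or "top" or "wrist"; returns (picture, depth): 384x512x3 uint8, blue, green, red; 384x512 float32, m along the optical axis (not along the pixel's ray), 0 where there is no reading.
- viewer.camera_params(name): a dict with "fx", "fy", "cx", "cy" (pixels), "R" (3x3) and "t" (3): a world point X has camera coordinates R X + t; the wrist camera has in their place "hand_eye" (4x4, takes a point from camera to tool coordinates, whose origin is the TCP and whose axes are the flange's). Camera axes: x right, y down, z forward; pixel columns grow to the right and rows downward; lengths in m; the calibration is good to about 2 mm. The wrist camera is an equidistant fisheye: a pixel r from the principal point sees the ray r / f radians off the axis. A picture is of the moment at which its call begins: read the wrist's pose just before it. camera_params takes no time and is no camera call.
- bot.finish_job(): hands the job in; it is judged then, once.
The state is a dict: "time": time; "q": joint angles; "joint_vel": joint speeds; "joint_torque": joint torques, N m; "tool_pos": TCP position; "tcp_rot": TCP orientation; "wrist_force": force on the tool from outside, world axes, zero at the start; "torque": the same for the moment, N m; "width": opening from 0.0 (shut) to 1.0 (fully open); "grip_force": force on a finger pad.
Only numpy, scipy, OpenCV 4.12 (cv2) and the standard library are available. Lean on these libraries where they do the work, as an engineer would, in place of code of your own. Each camera call takes 0.05 s, during which the arm holds its last target. There are 200 camera calls.

## Task

Take the taller of the two plywood boards out of the wooden rack and slide it down into the groove of the steel stand until it sits on the bottom, about centred, and let go of it. Then pick the steel spring clip up by its handles, squeeze it wide open and hold it gaping astride the middle of the board's top edge, square to the board, one jaw well down each side and not touching the board, ready for the baker to tuck in a docket. Finish while holding the clip there, still squeezed open, and leave the other things where they are.

Things in the scene. Friction and masses are not known exactly. Their poses are not given: they have to be found in the camera images.
- board: The taller plywood batch board, standing upright in one of the two grooves of the rack (either one). 9 mm thick (its x), 80 mm wide (its y), 100 mm high (its z), edges rounded 1 mm, about 60 g. Origin: centre of its underside. It stands 12 mm above the bench there, so its top edge is 112 mm above the bench.
- board_top (a point): Centre of the batch board's top edge, 100 mm above its origin.
- rack: Fixed dark wooden rack, 130 (x) by 100 (y) by 38 mm high. Two grooves along its y at x = -30 and +30 mm, 14 mm wide, floor 12 mm above the bench. Origin: centre of its underside.
- stand: Fixed stainless stand: base plate 64 (x) by 110 (y) by 10 mm, on it an open-ended channel along its y through the centre. Groove 11 mm wide (x = -5.5 to +5.5 mm), floor 10 mm above the bench, straight walls to 44 mm, then lips flaring out to 23 mm wide at 54 mm. Origin: centre of its underside. A seated board's top edge is 110 mm above the bench.
- clip: Bare steel spring clip, 90 g, standing on its closed jaws, handles up. Hinge bar along its y, 42 mm up. Jaws 60 mm wide (y), together 28 mm thick (x). Above, two flat handle plates 36 mm wide (y) slope apart, from 31 mm over all at 48 mm height to 56 mm over all at their tops, 92 mm above the bench. The body is the +x half; origin under the middle of the closed jaws; z up, tilts with this half.
- clip_spring (a joint): Clip's opening angle, rad, grows as the handle tops are squeezed together along x: 0 shut, 0.3 jaws 13 mm apart, 0.56 the stop: jaws 24 mm apart, handle plates parallel, 27 mm over all. Squeezed to the stop the plates lie flat in the fingers and keep the clip upright; well short of it, it can tip in the grip. The spring takes 4 N on each handle top to start, 9 N at the stop.
- jaw_a (a point): Lower inner edge, at mid width, of the jaw on the clip's +x side. With the clip squeezed to its stop, the jaws' lower edges are 50 to 96 mm below the handle plates (their bottoms and tops). The lips are 8 mm high; above them the jaws are hollow up to the hinge.
- jaw_b (a point): Lower inner edge, at mid width, of the jaw on the clip's -x side. Open, there is about 30 mm of clear depth between the jaws, from these edges up to the 17 mm thick spring coils on the hinge bar.
- short_board: Bystander: a plywood board like the batch board but only 52 mm high, in the rack's other groove. Origin: centre of its underside.
- loaf_tin: Bystander: dark steel loaf tin, 100 x 190 x 70 mm high. Origin: centre of its underside.
- basket: Bystander: round proofing basket, 170 mm across, 70 mm high. Origin: centre of its underside.
- shaker: Bystander: steel flour shaker, 60 mm across, 85 mm high. Origin: centre of its underside.
- scraper: Bystander: bench scraper lying flat, 80 x 120 mm, 20 mm high, steel blade and wooden grip. Origin: its underside, near the middle.
- weight: Bystander: brass scale weight, 40 mm across, 52 mm high. Origin: centre of its underside.
- cup: Bystander: white cup, 60 mm across, 60 mm high. Origin: centre of its underside.
Things that resemble listed ones, but are neither listed nor needed, are in the scene too. What is shaped like the clip but green is not meant.

How it is judged:
By the outcome, as a careful person would: the job done as asked, in the order asked, and still so for the second after the job is handed in, while the arm keeps its last pose, push and grip.
It also fails if it takes over 58 s, if anything falls off the work surface, if the arm or the gripper's body presses on something with over 40 N, if the wrist force passes 120 N, or if a joint passes its speed limit or range.

## Working session

There is one attempt and no reset: what is moved stays moved. The work goes in short steps, Python scripts to look and compute and a tool call to move; the robot and the scene stay as the last step left them, time stands still between calls to the robot, and variables do not carry over. Pictures are saved under pics/ and viewed, at most 10 in all, crops included, and the job is handed in when it is done.

Besides the shell and the picture viewer there is one more tool, called by a JSON object that holds its "api" and its "payload", one argument or row to a line. jog_arm: Moves the arm, as the interface text tells. Its arguments: {"type":"object","properties":{"increments":{"type":"array","items":{"type":"array","items":{"type":"array","items":{"type":"number"}}}},"force":{"type":"number"}},"required":["increments"]}

```bash
ls; mkdir -p pics; python3 - <<'E'
from workcell import read_state, viewer, bot
import cv2,numpy as np
s=read_state();print(s)
for n in ["side","top","wrist"]:
    p,d=viewer.read_camera(n);np.savez(f"/tmp/{n}.npz",p=p,d=d)
    cv2.imwrite(f"pics/{n}0.png",cv2.resize(p,(800,600)) if n=="top" else p)
    print(n,viewer.camera_params(n))
a=[np.load(f"/tmp/{n}.npz")["p"] for n in ["side","wrist"]]
E
```

```text
pics
{'time': 0.0, 'q': array([ 1.21505821e+00,  2.64762642e-01,  1.60538988e+00,  9.85247968e-06,
        1.27369312e+00, -3.69351233e-02]), 'joint_vel': array([ 1.54622455e-03, -4.18731436e-04, -1.21889559e-03, -1.78950740e-05,
       -2.30147314e-04,  3.21297455e-04]), 'joint_torque': array([-2.46865122e-03, -5.15115023e+01, -3.67315435e+01, -1.17777839e-05,
        1.26540047e-02,  2.24626611e-06]), 'tool_pos': array([0.21138729, 0.64044258, 0.30254687]), 'tcp_rot': array([-0.49858954, -3.10131932,  0.0034676 ]), 'wrist_force': array([ 0.20706748,  0.61694345, -0.07684801]), 'torque': array([-0.0452421 , -0.01504764, -0.02144751]), 'grip_force': 0.0, 'width': 1.0006021177174882}
side {'fx': 483.91120825563286, 'fy': 483.91120825563286, 'cx': 250.98697174282995, 'cy': 193.25281561334648, 'R': array([[-0.93264073, -0.36048997, -0.01510773],
       [-0.23929375,  0.64934095, -0.72186898],
       [ 0.27003659, -0.66962923, -0.69186482]]), 't': array([0.55298058, 0.20062707, 1.00128693])}
top {'fx': 354.58469403062804, 'fy': 354.58469403062804, 'cx': 257.9946824638031, 'cy': 196.26746170121748, 'R': array([[ 0.00764455, -0.99995134,  0.00623461],
       [-0.98980908, -0.0084533 , -0.14214966],
       [ 0.14219545, -0.0050844 , -0.98982554]]), 't': array([-3.28420497e-04,  6.04061781e-01,  8.92830913e-01])}
wrist {'fx': 297.3186396354542, 'fy': 297.3186396354542, 'cx': 255.34068200019726, 'cy': 190.79679806482744, 'hand_eye': array([[-6.60479391e-04, -9.50686146e-01, -3.10153859e-01,
         8.02280227e-02],
       [ 9.99999779e-01, -6.05947087e-04, -2.72167320e-04,
         1.91296751e-04],
       [ 7.08088727e-05, -3.10153970e-01,  9.50686336e-01,
        -6.82247670e-02],
       [ 0.00000000e+00,  0.00000000e+00,  0.00000000e+00,
         1.00000000e+00]])}
```

View pics/top0.png

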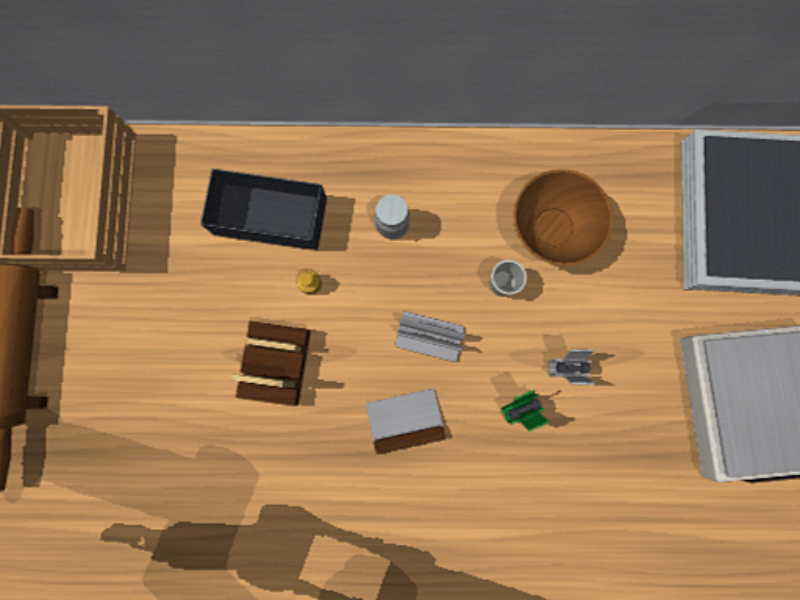

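View pics/side0.png

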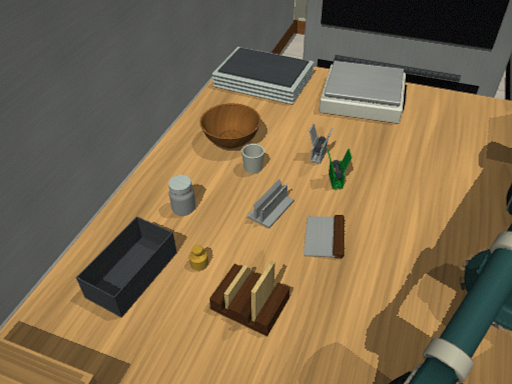

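The top view (800x600) shows two boards in the rack: the near one at (265,381) and the far one at (272,345). In the side view the near one, at (263,290), is clearly taller. There are two clip shapes, steel at (571,367) and green at (524,410), so I choose steel. The stand is at (430,336).

```bash
cat > h.py <<'E'
import numpy as np,cv2
from scipy.spatial.transform import Rotation as Ro
from workcell import read_state, viewer, bot
def cloud(n,d,s=None):
    c=viewer.camera_params(n);v,u=np.mgrid[0:d.shape[0],0:d.shape[1]]
    x=(u-c["cx"])/c["fx"];y=(v-c["cy"])/c["fy"]
    if n=="wrist":
        r=np.hypot(x,y);k=np.where(r>1e-6,np.tan(np.minimum(r,1.5))/np.maximum(r,1e-6),1);x=x*k;y=y*k
        P=np.stack([x*d,y*d,d],-1);H=c["hand_eye"];P=P@H[:3,:3].T+H[:3,3]
        return P@Ro.from_rotvec(s["tcp_rot"]).as_matrix().T+s["tool_pos"]
    P=np.stack([x*d,y*d,d],-1)
    return (P-c["t"])@c["R"]
def rect(P):
    r=cv2.minAreaRect((P[:,:2]*1000).astype(np.float32));b=cv2.boxPoints(r)
    e=[b[1]-b[0],b[2]-b[1]];l=max(e,key=np.linalg.norm)
    return np.round(r[0],1),np.round(sorted(r[1]),1),"long axis deg %.1f"%(np.degrees(np.arctan2(l[1],l[0]))%180),len(P)
E
python3 - <<'E'
from h import *
A={n:np.load(f"/tmp/{n}.npz") for n in("top","side")}
box={}
for n in A:
    P=cloud(n,A[n]["d"]);A[n]={"p":A[n]["p"],"P":P,"d":A[n]["d"]}
P=A["top"]["P"]
def reg(u0,u1,v0,v1):return P[v0:v1,u0:u1].reshape(-1,3)
R={"rack":reg(148,202,200,262),"stand":reg(250,300,196,234),"clip":reg(346,384,220,250)}
print("bench z",np.median(P[300:330,300:330,2]))
for k,Q in R.items():
    print(k,"all",rect(Q[Q[:,2]>.006]),"zmax",Q[:,2].max())
Q=R["rack"];print("rack top",rect(Q[(Q[:,2]>.03)&(Q[:,2]<.042)]))
for lo,hi in((.055,.085),(.095,.13)):print("brd",lo,rect(Q[(Q[:,2]>lo)&(Q[:,2]<hi)]),)
Q=R["stand"];print("lips",rect(Q[Q[:,2]>.045]),"base",rect(Q[(Q[:,2]>.006)&(Q[:,2]<.014)]))
Q=R["clip"];print("clip up",rect(Q[Q[:,2]>.08]),"mid",rect(Q[Q[:,2]>.055]))
cv2.imwrite("pics/crop1.png",np.hstack([cv2.resize(A["top"]["p"][210:275,315:395],(400,325)),cv2.resize(A["side"]["p"][115:195,290:370],(325,325))]))
Ps=A["side"]["P"]
for nm,(u0,u1,v0,v1) in {"rack":(205,295,255,335),"stand":(245,297,178,228),"clip":(305,331,120,168)}.items():
    Q=Ps[v0:v1,u0:u1].reshape(-1,3);print("side",nm,Q[:,2].max(),rect(Q[Q[:,2]>.006]),"high",rect(Q[Q[:,2]>{"rack":.1,"stand":.047,"clip":.08}[nm]]))
E
```

```text
bench z -0.00024598357290310177
rack all (array([497.2, 142.2]), array([129.6, 270.4]), 'long axis deg 82.4', 2013) zmax 0.9696160660151006
stand all (array([526.6, -32.1]), array([109.7, 128.3]), 'long axis deg 165.8', 961) zmax 0.9696160660151006
clip all (array([ 501.1, -148.7]), array([ 54.8, 317. ]), 'long axis deg 91.0', 455) zmax 0.9696160660151006
rack top (array([508.4, 226.3]), array([100.6, 129.6]), 'long axis deg 172.5', 1519)
brd 0.055 (array([508.7, 225.7]), array([67.4, 79.9]), 'long axis deg 82.3', 130)
brd 0.095 (array([478.6, 229.5]), array([ 8.7, 78.6]), 'long axis deg 82.4', 132)
lips (array([518. , -30.2]), array([109.4, 110.2]), 'long axis deg 166.3', 260) base (array([557.9, -39.9]), array([ 63.9, 109.7]), 'long axis deg 76.0', 607)
clip up (array([ 501. , -143.2]), array([ 54.8, 306. ]), 'long axis deg 91.0', 86) mid (array([ 501. , -143.2]), array([ 54.8, 306. ]), 'long axis deg 91.0', 182)
side rack 0.8459359404668354 (array([398., 411.]), array([161.6, 670.5]), 'long axis deg 121.2', 3597) high (array([401.4, 470.4]), array([ 38.8, 578.7]), 'long axis deg 108.0', 286)
side stand 0.8459359404668354 (array([458.7, 330.2]), array([104.6, 876.8]), 'long axis deg 105.2', 1099) high (array([451.7, 328.7]), array([ 75.6, 877.3]), 'long axis deg 106.2', 201)
side clip 0.8459359404668354 (array([387.5, 212.3]), array([  63.1, 1069.4]), 'long axis deg 103.5', 465) high (array([389. , 213.5]), array([  57.2, 1067.9]), 'long axis deg 103.4', 76)
```

View pics/crop1.png

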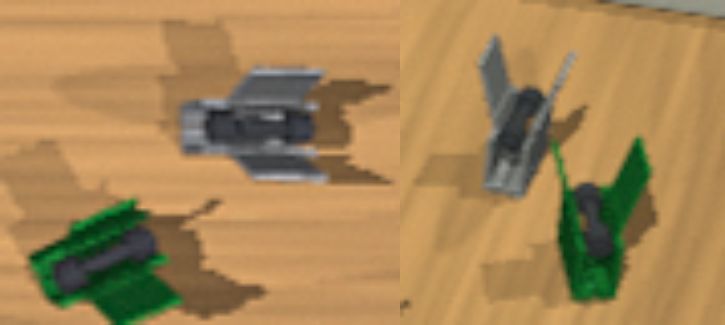

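The left half of the crop is the top view: the steel clip at crop (250,125) is grey, with handles splayed and standing upright. The green decoy is at (110,265). The steel clip's hinge lies along world y. I'll refit with the invalid depth removed.

```bash
python3 - <<'E'
from h import *
def go(n,regs):
    A=np.load(f"/tmp/{n}.npz");P=cloud(n,A["d"]);ok=A["d"]>0
    out={}
    for k,(u0,u1,v0,v1) in regs.items():
        m=np.zeros_like(ok);m[v0:v1,u0:u1]=1;out[k]=P[m&ok]
    return out
for n,regs in (("top",{"rack":(148,202,200,262),"stand":(250,300,196,234),"clip":(348,384,220,250)}),("side",{"rack":(205,295,255,335),"stand":(245,297,178,228),"clip":(305,331,120,168)})):
    R=go(n,regs)
    Q=R["rack"];print(n,Q[:,2].max(),"rtop",rect(Q[(Q[:,2]>.03)&(Q[:,2]<.042)]),"tall",rect(Q[Q[:,2]>.105]))
    Q=R["stand"];print("stand",Q[:,2].max(),"lips",rect(Q[Q[:,2]>.05]),"base",rect(Q[(Q[:,2]>.007)&(Q[:,2]<.014)]))
    Q=R["clip"];print("clip",Q[:,2].max(),"hi",rect(Q[Q[:,2]>.082]),"all",rect(Q[Q[:,2]>.012]))
    for lo in np.arange(.02,.1,.012):
        q=Q[(Q[:,2]>lo)&(Q[:,2]<lo+.012)]
        if len(q)>4:print("  %.3f"%lo,rect(q))
E
```

```text
top 0.1152317145394263 rtop (array([508.4, 226.3]), array([100.6, 129.6]), 'long axis deg 172.5', 1519) tall (array([478.6, 229.5]), array([ 8.6, 78.5]), 'long axis deg 82.4', 126)
stand 0.05770188210151638 lips (array([558. , -39.8]), array([ 28.1, 107.6]), 'long axis deg 76.3', 161) base (array([557.9, -39.9]), array([ 63.9, 109.7]), 'long axis deg 76.0', 584)
clip 0.09600184770013824 hi (array([ 503.4, -277. ]), array([35.9, 54.6]), 'long axis deg 178.3', 71) all (array([ 503.6, -276.6]), array([54.8, 59.8]), 'long axis deg 87.7', 378)
  0.020 (array([ 502.5, -276.1]), array([26.2, 59.9]), 'long axis deg 85.6', 8)
  0.032 (array([ 503.6, -276.5]), array([26.6, 59.7]), 'long axis deg 87.9', 39)
  0.044 (array([ 502.9, -277. ]), array([31. , 56.4]), 'long axis deg 85.7', 149)
  0.056 (array([ 503.8, -275.6]), array([34.3, 35.6]), 'long axis deg 179.9', 49)
  0.068 (array([ 504.7, -276.3]), array([35.9, 42.5]), 'long axis deg 0.2', 42)
  0.080 (array([ 503.3, -277.4]), array([35.9, 54.4]), 'long axis deg 179.1', 63)
  0.092 (array([ 503. , -275.3]), array([34.3, 54. ]), 'long axis de
[... 447 characters left out ...]
150.5]), 'long axis deg 104.8', 66) all (array([ 493.4, -233.7]), array([ 54.8, 152.7]), 'long axis deg 107.8', 394)
  0.020 (array([ 496.2, -250.8]), array([46. , 99.4]), 'long axis deg 109.1', 39)
  0.032 (array([ 495.3, -249.7]), array([ 43.7, 121.2]), 'long axis deg 110.3', 73)
  0.044 (array([ 505.1, -274.4]), array([29.8, 56.8]), 'long axis deg 87.8', 109)
  0.056 (array([ 488.8, -245.8]), array([ 27.3, 116.4]), 'long axis deg 134.5', 35)
  0.068 (array([ 483.4, -237. ]), array([ 35.2, 141.8]), 'long axis deg 130.6', 43)
  0.080 (array([ 495.4, -233.1]), array([ 54.2, 150.5]), 'long axis deg 104.8', 49)
  0.092 (array([ 478.7, -237.5]), array([ 49.3, 135.7]), 'long axis deg 129.8', 21)
```

```bash
cat >> h.py <<'E'
def plan(pos,yaw,N,s=None):
    """identical rows from measured pose to tool-down pose whose closing axis (y) lies at yaw deg (either sense)"""
    s=s or read_state();R0=Ro.from_rotvec(s["tcp_rot"]).as_matrix()
    best=None
    for k in(0,180):
        a=np.radians(yaw+k);y=np.array([np.cos(a),np.sin(a),0]);z=np.array([0,0,-1.]);R1=np.stack([np.cross(y,z),y,z],1)
        rv=Ro.from_matrix(R0.T@R1).as_rotvec()
        if best is None or np.linalg.norm(rv)<np.linalg.norm(best):best=rv
    r=best/N;S=sum(Ro.from_rotvec(r*k).as_matrix() for k in range(N))
    p=np.linalg.solve(S,R0.T@(np.array(pos)-s["tool_pos"]))
    print("pos",np.round(s["tool_pos"],4),"y yaw %.2f"%np.degrees(np.arctan2(R0[1,1],R0[0,1])),"q6 %.2f"%s["q"][5],"t %.2f w %.3f grip %.1f F"%(s["time"],s["width"],s["grip_force"]),np.round(s["wrist_force"],1))
    print(N,"rows of",np.round(p/.03,3).tolist(),np.round(np.degrees(r)/6,3).tolist(),"mm/row %.1f"%(np.linalg.norm(p)*1e3))
E
python3 - <<'E'
from h import *
plan([.479,.2297,.26],-7.7,20); plan([.479,.2297,.26],-7.7,15)
E
```

```text
pos [0.2114 0.6406 0.3029] y yaw 71.74 q6 -0.04 t 0.15 w 0.999 grip 0.0 F [-0.6 -0.2  0.4]
20 rows of [-0.886, -0.014, 0.072] [-0.001, 0.001, 0.662] mm/row 26.7
pos [0.2114 0.6406 0.3029] y yaw 71.74 q6 -0.04 t 0.15 w 0.999 grip 0.0 F [-0.6 -0.2  0.4]
15 rows of [-1.181, -0.033, 0.095] [-0.001, 0.001, 0.883] mm/row 35.6
```

{"api": "jog_arm", "payload": {
  "increments": [
    [[-0.886,-0.014,0.072,0,0,0.662,0.2],[-0.886,-0.014,0.072,0,0,0.662,0.2],[-0.886,-0.014,0.072,0,0,0.662,0.2],[-0.886,-0.014,0.072,0,0,0.662,0.2],[-0.886,-0.014,0.072,0,0,0.662,0.2]]
  ],
  "force": 30
}}

```text
time: 0.57
tool_pos: [0.3302, 0.5801, 0.2924]
tcp_rot: [-1.031, -2.968, 0.001]
wrist_force: [0.4, -0.2, -0.3]
width: 0.602
grip_force: 0.0
```

{"api": "jog_arm", "payload": {
  "increments": [
    [[-0.886,-0.014,0.072,0,0,0.662,0.2],[-0.886,-0.014,0.072,0,0,0.662,0.2],[-0.886,-0.014,0.072,0,0,0.662,0.2],[-0.886,-0.014,0.072,0,0,0.662,0.2],[-0.886,-0.014,0.072,0,0,0.662,0.2]]
  ]
}}

```text
time: 0.98
tool_pos: [0.4204, 0.4829, 0.2817]
tcp_rot: [-1.528, -2.745, 0.001]
wrist_force: [-0.2, -0.1, -0.4]
width: 0.597
grip_force: 0.0
```

{"api": "jog_arm", "payload": {
  "increments": [
    [[-0.886,-0.014,0.072,0,0,0.662,0.2],[-0.886,-0.014,0.072,0,0,0.662,0.2],[-0.886,-0.014,0.072,0,0,0.662,0.2],[-0.886,-0.014,0.072,0,0,0.662,0.2],[-0.886,-0.014,0.072,0,0,0.662,0.2]]
  ]
}}

```text
time: 1.4
tool_pos: [0.472, 0.3611, 0.271]
tcp_rot: [1.978, 2.441, -0.001]
wrist_force: [0.5, -0.2, 0.2]
width: 0.602
grip_force: 0.0
```

{"api": "jog_arm", "payload": {
  "increments": [
    [[-0.886,-0.014,0.072,0,0,0.662,0.2],[-0.886,-0.014,0.072,0,0,0.662,0.2],[-0.886,-0.014,0.072,0,0,0.662,0.2],[-0.886,-0.014,0.072,0,0,0.662,0.2],[-0.886,-0.014,0.072,0,0,0.662,0.2]]
  ]
}}

```text
time: 1.82
tool_pos: [0.4792, 0.2289, 0.2603]
tcp_rot: [2.369, 2.063, -0.001]
wrist_force: [-0.8, 0.3, -0.6]
width: 0.597
grip_force: 0.0
```

```bash
python3 - <<'E'
from h import *
s=read_state();p,d=viewer.read_camera("wrist");P=cloud("wrist",d,s)
cv2.imwrite("pics/w1.png",p)
m=(d>0)&(P[...,2]>.103)&(P[...,2]<.125)&(np.abs(P[...,0]-.479)<.05)&(np.abs(P[...,1]-.23)<.07)
Q=P[m];print(rect(Q),np.median(Q[:,2]))
v,u=np.nonzero(m);print(u.min(),u.max(),v.min(),v.max())
plan([.479,.2297,.146],-7.7,5)
E
```

```text
(array([477.8, 229.8]), array([ 8.9, 79.4]), 'long axis deg 82.3', 1131) 0.1100870118745021
249 260 149 245
pos [0.4781 0.225  0.2594] y yaw -8.15 q6 0.54 t 1.87 w 0.602 grip 0.0 F [-1.5 -3.8 -1.2]
5 rows of [0.034, 0.003, 0.756] [-0.003, 0.009, -0.015] mm/row 22.7
```

View pics/w1.png

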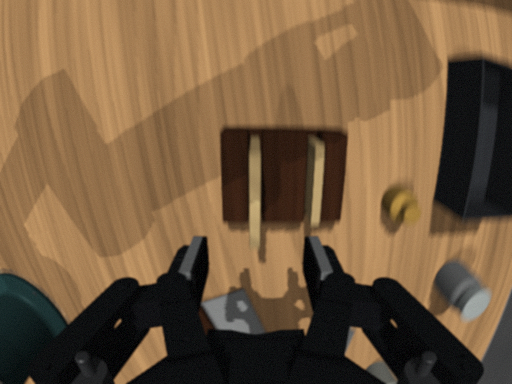

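The wrist picture shows the tall board at (255,190), between the open fingers at (190,265) and (318,265), and the short one at (316,180). The positions agree to 1 mm, so I go down and grip.

{"api": "jog_arm", "payload": {
  "increments": [
    [[0,-0.03,0.76,0,0,0,0.2],[0,0,0.76,0,0,0,0.2],[0,0,0.76,0,0,0,0.2],[0,0,0.76,0,0,0,0.2],[0,0,0.76,0,0,0,0.2]]
  ]
}}

```text
time: 2.28
tool_pos: [0.4781, 0.2304, 0.1456]
tcp_rot: [2.366, 2.067, 0.0]
wrist_force: [0.5, -0.1, -0.6]
width: 0.6
grip_force: 0.0
```

{"api": "jog_arm", "payload": {
  "increments": [
    [[0,0,0,0,0,0,0.2],[0,0,0,0,0,0,-1],[0,0,0,0,0,0,-1],[0,0,0,0,0,0,-1],[0,0,0,0,0,0,-1]]
  ],
  "force": 40
}}

```text
time: 2.7
tool_pos: [0.4797, 0.2311, 0.1487]
tcp_rot: [2.365, 2.067, 0.006]
wrist_force: [-0.2, 0.5, -0.4]
width: 0.102
grip_force: 39.9
```

{"api": "jog_arm", "payload": {
  "increments": [
    [[0,0,0,0,0,0,-1],[0,0,0,0,0,0,-1],[0,0,0,0,0,0,-1],[0,0,0,0,0,0,-1],[0,0,0,0,0,0,-1]]
  ]
}}

```text
time: 3.12
tool_pos: [0.4797, 0.2311, 0.1487]
tcp_rot: [2.365, 2.066, 0.006]
wrist_force: [-1.1, -0.1, 6.0]
width: 0.098
grip_force: 41.0
```

{"api": "jog_arm", "payload": {
  "increments": [
    [[0,0,-0.5,0,0,0,-1],[0,0,-1,0,0,0,-1],[0,0,-1,0,0,0,-1],[0,0,-1,0,0,0,-1],[0,0,-0.5,0,0,0,-1]]
  ]
}}

```text
time: 3.53
tool_pos: [0.4796, 0.231, 0.271]
tcp_rot: [2.364, 2.066, 0.008]
wrist_force: [0.7, 0.0, -1.1]
width: 0.099
grip_force: 40.1
```

```bash
python3 - <<'E'
from h import *
plan([.5585,-.0399,.232],-13.9,15)
E
```

```text
pos [0.4796 0.231  0.271 ] y yaw -7.70 q6 0.54 t 3.53 w 0.099 grip 40.1 F [ 0.7  0.  -1.1]
15 rows of [-0.56, 0.283, 0.087] [0.003, -0.002, 0.069] mm/row 19.0
```

{"api": "jog_arm", "payload": {
  "increments": [
    [[-0.56,0.283,0.087,0.003,-0.002,0.069,-1],[-0.56,0.283,0.087,0.003,-0.002,0.069,-1],[-0.56,0.283,0.087,0.003,-0.002,0.069,-1],[-0.56,0.283,0.087,0.003,-0.002,0.069,-1],[-0.56,0.283,0.087,0.003,-0.002,0.069,-1]]
  ]
}}

```text
time: 3.95
tool_pos: [0.5078, 0.1402, 0.2537]
tcp_rot: [-2.402, -2.024, 0.003]
wrist_force: [1.1, 0.1, -1.2]
width: 0.098
grip_force: 40.1
```

{"api": "jog_arm", "payload": {
  "increments": [
    [[-0.56,0.283,0.087,0.003,-0.002,0.069,-1],[-0.56,0.283,0.087,0.003,-0.002,0.069,-1],[-0.56,0.283,0.087,0.003,-0.002,0.069,-1],[-0.56,0.283,0.087,0.003,-0.002,0.069,-1],[-0.56,0.283,0.087,0.003,-0.002,0.069,-1]]
  ]
}}

```text
time: 4.37
tool_pos: [0.534, 0.0497, 0.2405]
tcp_rot: [-2.438, -1.979, 0.006]
wrist_force: [0.9, -0.1, -0.9]
width: 0.099
grip_force: 40.1
```

{"api": "jog_arm", "payload": {
  "increments": [
    [[-0.56,0.283,0.087,0.003,-0.002,0.069,-1],[-0.56,0.283,0.087,0.003,-0.002,0.069,-1],[-0.56,0.283,0.087,0.003,-0.002,0.069,-1],[-0.56,0.283,0.087,0.003,-0.002,0.069,-1],[-0.56,0.283,0.087,0.003,-0.002,0.069,-1]]
  ]
}}

```text
time: 4.78
tool_pos: [0.5569, -0.0415, 0.2275]
tcp_rot: [-2.473, -1.934, 0.009]
wrist_force: [0.4, -0.5, 0.2]
width: 0.099
grip_force: 40.1
```

{"api": "jog_arm", "payload": {
  "increments": [
    [[0,0,0,0,0,0,-1],[0,0,0,0,0,0,-1],[0,0,0,0,0,0,-1],[0,0,0,0,0,0,-1],[0,0,0,0,0,0,-1]]
  ]
}}

```text
time: 5.2
tool_pos: [0.5569, -0.0398, 0.2278]
tcp_rot: [-2.472, -1.936, 0.008]
wrist_force: [0.4, -0.4, -1.1]
width: 0.099
grip_force: 40.1
```

```bash
python3 - <<'E'
from h import *
s=read_state();p,d=viewer.read_camera("wrist");P=cloud("wrist",d,s)
cv2.imwrite("pics/w2.png",p)
near=(d>0)&(np.abs(P[...,0]-.5585)<.05)&(np.abs(P[...,1]+.04)<.075)
for n,lo,hi in(("base",.004,.016),("lips",.048,.062),("wall",.03,.048),("boardtop",.185,.22)):
    m=near&(P[...,2]>lo)&(P[...,2]<hi);Q=P[m]
    if len(Q)>5:print(n,rect(Q),np.median(Q[:,2]))
p2,d2=viewer.read_camera("side");P2=cloud("side",d2);m=(d2>0)&(np.abs(P2[...,0]-.5585)<.07)&(np.abs(P2[...,1]+.04)<.08)&(P2[...,2]>.06)&(P2[...,2]<.19)
cv2.imwrite("pics/s2.png",cv2.resize(p2[90:250,180:360],(720,640)))
plan([.5585,-.0399,.1467],-13.9,5)
E
```

```text
base (array([557.2, -40.5]), array([ 64.7, 109. ]), 'long axis deg 76.1', 3537) 0.008143125238233323
lips (array([558.8, -34.2]), array([28.4, 96.2]), 'long axis deg 76.0', 1177) 0.051364912088911335
wall (array([557.9, -32.9]), array([23.1, 95.1]), 'long axis deg 74.8', 483) 0.04524235563046397
boardtop (array([555.7, -34.4]), array([63.4, 87.8]), 'long axis deg 135.8', 11976) 0.20646815806232038
pos [ 0.5569 -0.0399  0.2278] y yaw -13.86 q6 0.13 t 5.30 w 0.099 grip 40.1 F [-0.7 -0.1 -1. ]
5 rows of [0.003, 0.012, 0.541] [-0.008, 0.006, 0.001] mm/row 16.2
```

View pics/w2.png

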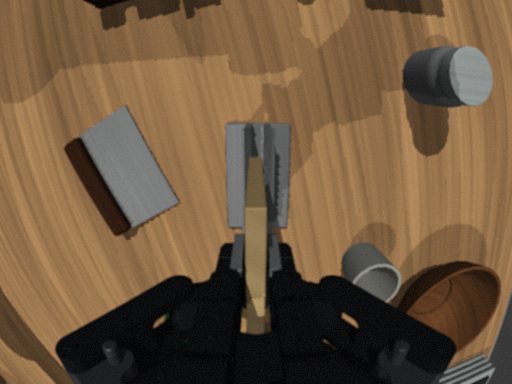

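The wrist view shows the board at (257,240), held between the fingers and above the groove at (258,175). I'll compare the board with the stand in the tool frame.

```bash
python3 - <<'E'
from h import *
s=read_state();p,d=viewer.read_camera("wrist");P=cloud("wrist",d,s)
R=Ro.from_rotvec(s["tcp_rot"]).as_matrix()
T=(P-s["tool_pos"])@R
hsv=cv2.cvtColor(p,cv2.COLOR_BGR2HSV)
wood=(hsv[...,1]>60)&(hsv[...,2]>70)&(hsv[...,0]>8)&(hsv[...,0]<32)
near=(d>0)&(np.abs(P[...,0]-.5585)<.05)&(np.abs(P[...,1]+.04)<.075)
m=near&wood&(P[...,2]>.07);Q=T[m]
print("board tool",Q.min(0),Q.max(0))
top=Q[Q[:,2]<.045];print("top",rect(top),np.median(top[:,1]),np.median(top[:,2]))
for lo in np.arange(.03,.15,.02):
    q=Q[(Q[:,2]>lo)&(Q[:,2]<lo+.02)]
    if len(q)>5:print("z %.2f"%lo,len(q),np.percentile(q[:,1],[2,50,98]).round(4),np.percentile(q[:,0],[2,98]).round(4))
for n,lo,hi in(("base",.005,.014),("lips",.048,.06)):
    q=T[near&~wood&(P[...,2]>lo)&(P[...,2]<hi)];print(n,rect(q))
gd=near&~wood&(P[...,2]>.005)&(P[...,2]<.06)
for lo in np.arange(0,.08,.01):
    q=T[gd&(T[...,0]>lo)&(T[...,0]<lo+.01)&(np.abs(T[...,1])<.03)]
    if len(q)>5:print("x %.2f"%lo,np.percentile(q[(q[:,2]<s["tool_pos"][2]-.047)][:,1],[1,99]).round(4) if (q[:,2]<s["tool_pos"][2]-.047).any() else 0)
E
```

```text
board tool [-0.02937291 -0.05277207 -0.0107535 ] [0.0388938  0.04077545 0.13583504]
top (array([ 3.2, -4.8]), array([62.8, 75.5]), 'long axis deg 61.1', 2815) -0.0008454640715236988 0.03851871362978421
z 0.03 2771 [-0.005  -0.0005  0.0036] [-0.0262  0.0384]
z 0.05 296 [-0.0183 -0.0009  0.0168] [0.0071 0.0386]
z 0.07 175 [-0.005  -0.0009  0.0034] [0.0375 0.0386]
z 0.09 123 [-0.005  -0.0009  0.0033] [0.0377 0.0386]
z 0.11 89 [-0.0049 -0.0009  0.003 ] [0.0378 0.0385]
z 0.13 22 [-0.0048 -0.0013  0.0022] [0.038  0.0385]
base (array([0.2, 1.2]), array([ 63.5, 108.8]), 'long axis deg 180.0', 3443)
lips (array([6.3, 1.2]), array([28.3, 97.1]), 'long axis deg 0.3', 1155)
x 0.00 [-0.0122  0.0146]
x 0.01 [-0.0129  0.0152]
x 0.02 [-0.0128  0.0151]
x 0.03 [-0.0127  0.0149]
x 0.04 [-0.0126  0.0156]
x 0.05 [-0.0125  0.0156]
```

{"api": "jog_arm", "payload": {
  "increments": [
    [[0.05,0.067,0.6,0,0,0,-1],[0,0,0.6,0,0,0,-1],[0,0,0.1,0,0,0,-1],[0,0,0.15,0,0,0,-1],[0,0,0.15,0,0,0,-1]]
  ]
}}

```text
time: 5.77
tool_pos: [0.5594, -0.0396, 0.1799]
tcp_rot: [-2.473, -1.936, 0.008]
wrist_force: [0.3, 0.3, -0.5]
width: 0.099
grip_force: 40.1
```

{"api": "jog_arm", "payload": {
  "increments": [
    [[0,0,0.15,0,0,0,-1],[0,0,0.15,0,0,0,-1],[0,0,0.1,0,0,0,-1],[0,0,0.1,0,0,0,-1],[0,0,0.1,0,0,0,-1]]
  ]
}}

```text
time: 6.18
tool_pos: [0.5592, -0.0398, 0.1617]
tcp_rot: [-2.473, -1.935, 0.008]
wrist_force: [0.3, 0.9, -1.7]
width: 0.098
grip_force: 40.1
```

{"api": "jog_arm", "payload": {
  "increments": [
    [[0,0,0.12,0,0,0,-1],[0,0,0.12,0,0,0,-1],[0,0,0.1,0,0,0,-1],[0,0,0.05,0,0,0,-1],[0,0,0.05,0,0,0,-1]]
  ]
}}

```text
time: 6.6
tool_pos: [0.5588, -0.0398, 0.1481]
tcp_rot: [-2.473, -1.935, 0.009]
wrist_force: [-0.0, 0.4, -0.8]
width: 0.102
grip_force: 40.1
```

{"api": "jog_arm", "payload": {
  "increments": [
    [[0,0,0.03,0,0,0,-1],[0,0,0.02,0,0,0,-1],[0,0,0,0,0,0,-1],[0,0,0,0,0,0,-1],[0,0,0,0,0,0,-1]]
  ]
}}

```text
time: 7.02
tool_pos: [0.559, -0.0398, 0.1471]
tcp_rot: [-2.473, -1.935, 0.008]
wrist_force: [0.3, 0.2, -1.1]
width: 0.097
grip_force: 40.2
```

{"api": "jog_arm", "payload": {
  "increments": [
    [[0,0,0.02,0,0,0,-1],[0,0,0.02,0,0,0,-1],[0,0,0,0,0,0,-1],[0,0,0,0,0,0,-1],[0,0,0,0,0,0,-1]]
  ]
}}

```text
time: 7.43
tool_pos: [0.5592, -0.0399, 0.1468]
tcp_rot: [-2.473, -1.935, 0.008]
wrist_force: [-2.6, -0.4, 5.1]
width: 0.1
grip_force: 41.0
```

{"api": "jog_arm", "payload": {
  "increments": [
    [[0,0,0.02,0,0,0,-1],[0,0,0.02,0,0,0,-1],[0,0,0,0,0,0,-1],[0,0,0,0,0,0,-1],[0,0,0,0,0,0,-1]]
  ]
}}

```text
time: 7.85
tool_pos: [0.5594, -0.04, 0.1467]
tcp_rot: [-2.474, -1.936, 0.008]
wrist_force: [-4.0, 0.4, 11.7]
width: 0.098
grip_force: 41.9
```

Seated: the force rose at z=0.1467, as predicted. Release and go up.

{"api": "jog_arm", "payload": {
  "increments": [
    [[0,0,-0.03,0,0,0,0],[0,0,0,0,0,0,0],[0,0,0,0,0,0,0.2],[0,0,0,0,0,0,0.2],[0,0,0,0,0,0,0.2]]
  ]
}}

```text
time: 8.27
tool_pos: [0.5587, -0.0398, 0.145]
tcp_rot: [-2.473, -1.935, 0.009]
wrist_force: [0.6, -0.2, -0.3]
width: 0.597
grip_force: 0.0
```

{"api": "jog_arm", "payload": {
  "increments": [
    [[0,0,-0.3,0,0,0,0.2],[0,0,-0.8,0,0,0,0.2],[0,0,-1,0,0,0,0.2],[0,0,-1,0,0,0,0.6],[0,0,-0.8,0,0,0,0.6]]
  ]
}}

```text
time: 8.68
tool_pos: [0.56, -0.0396, 0.2653]
tcp_rot: [-2.474, -1.936, 0.006]
wrist_force: [1.6, 0.5, 0.2]
width: 0.801
grip_force: 0.0
```

```bash
python3 - <<'E'
from h import *
s=read_state();p,d=viewer.read_camera("wrist");P=cloud("wrist",d,s)
m=(d>0)&(P[...,2]>.1)&(P[...,2]<.12)&(np.abs(P[...,0]-.559)<.05)&(np.abs(P[...,1]+.04)<.07)
print("board",rect(P[m]),np.median(P[m][:,2]))
p,d=viewer.read_camera("side");P=cloud("side",d)
m=(d>0)&(P[...,2]>.1)&(P[...,2]<.13)&(np.abs(P[...,0]-.559)<.05)&(np.abs(P[...,1]+.04)<.07)
print("side",rect(P[m]),np.percentile(P[m][:,2],[50,99]))
plan([.5035,-.2765,.24],-1.5,10)
E
```

```text
board (array([556.9, -41.5]), array([ 8.8, 79.4]), 'long axis deg 76.2', 1047) 0.10808924254772631
side (array([559.6, -41.9]), array([11.6, 84. ]), 'long axis deg 75.0', 165) [0.10882908 0.11279778]
pos [ 0.5625 -0.0399  0.2689] y yaw -13.91 q6 0.13 t 8.78 w 0.801 grip 0.0 F [-0.1 -0.9  0.3]
10 rows of [-0.81, -0.081, 0.097] [0.006, 0.003, -0.207] mm/row 24.6
```

{"api": "jog_arm", "payload": {
  "increments": [
    [[-0.81,-0.08,0.08,0,0,-0.207,0.6],[-0.81,-0.08,0.08,0,0,-0.207,0.6],[-0.81,-0.08,0.08,0,0,-0.207,0.6],[-0.81,-0.08,0.08,0,0,-0.207,0.6],[-0.81,-0.08,0.08,0,0,-0.207,0.6]]
  ]
}}

```text
time: 9.2
tool_pos: [0.5227, -0.1569, 0.2502]
tcp_rot: [-2.362, -2.067, 0.009]
wrist_force: [-0.0, -0.8, 0.4]
width: 0.797
grip_force: 0.0
```

{"api": "jog_arm", "payload": {
  "increments": [
    [[-0.81,-0.08,0.08,0,0,-0.207,0.6],[-0.81,-0.08,0.08,0,0,-0.207,0.6],[-0.81,-0.08,0.08,0,0,-0.207,0.6],[-0.81,-0.08,0.08,0,0,-0.207,0.6],[-0.81,-0.08,0.08,0,0,-0.207,0.6]]
  ]
}}

```text
time: 9.62
tool_pos: [0.4997, -0.277, 0.2385]
tcp_rot: [-2.247, -2.191, 0.009]
wrist_force: [-0.1, -1.2, 0.3]
width: 0.803
grip_force: 0.0
```

{"api": "jog_arm", "payload": {
  "increments": [
    [[0,0,0,0,0,0,0.6],[0,0,0,0,0,0,0.6],[0,0,0,0,0,0,0.6],[0,0,0,0,0,0,0.6],[0,0,0,0,0,0,0.6]]
  ]
}}

```text
time: 10.03
tool_pos: [0.5007, -0.2751, 0.2392]
tcp_rot: [-2.247, -2.192, 0.008]
wrist_force: [-0.4, 0.4, 0.7]
width: 0.795
grip_force: 0.0
```

```bash
python3 - <<'E'
from h import *
s=read_state();p,d=viewer.read_camera("wrist");P=cloud("wrist",d,s)
cv2.imwrite("pics/w3.png",p)
hsv=cv2.cvtColor(p,cv2.COLOR_BGR2HSV)
near=(d>0)&(np.abs(P[...,0]-.5035)<.05)&(np.abs(P[...,1]+.2765)<.05)&(hsv[...,1]<60)
for lo,hi in((.01,.12),(.084,.1),(.078,.1),(.045,.06),(.03,.048)):
    m=near&(P[...,2]>lo)&(P[...,2]<hi)
    if m.sum()>5:print(lo,rect(P[m]),np.percentile(P[m][:,2],[2,98]).round(4))
g=(d>0)&(hsv[...,1]>100)&(hsv[...,0]>45)&(hsv[...,0]<75)&(P[...,2]>.01);print("green",P[g].min(0),P[g].max(0))
plan([.5035,-.2765,.13],-1.5,5)
E
```

```text
0.01 (array([ 502.6, -277.8]), array([55.1, 60.5]), 'long axis deg 88.9', 3130) [0.0232 0.0912]
0.084 (array([ 502.6, -277.6]), array([35.6, 55.2]), 'long axis deg 178.4', 576) [0.0843 0.0918]
0.078 (array([ 502.6, -277.7]), array([35.8, 55.2]), 'long axis deg 178.4', 813) [0.0785 0.0917]
0.045 (array([ 502.4, -276.8]), array([32.9, 53.3]), 'long axis deg 88.9', 905) [0.0452 0.0594]
0.03 (array([ 502.8, -277.9]), array([28. , 60.5]), 'long axis deg 88.7', 957) [0.0335 0.0479]
green [ 0.40385011 -0.28733839  0.01015807] [ 0.56705026 -0.1642861   0.2758717 ]
pos [ 0.5008 -0.2752  0.2393] y yaw -1.43 q6 -0.52 t 10.08 w 0.800 grip 0.0 F [-0.7  0.3 -0.5]
5 rows of [-0.008, 0.021, 0.729] [-0.01, 0.004, 0.002] mm/row 21.9
```

View pics/w3.png

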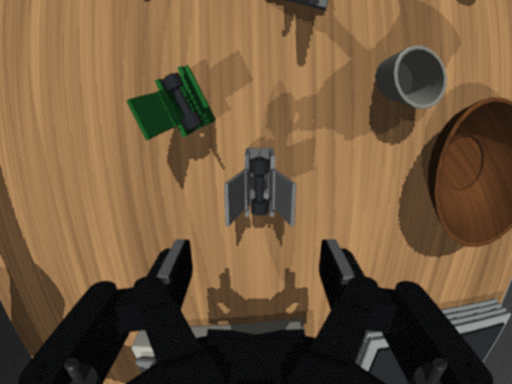

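The wrist view shows the steel clip at (260,190), centred between the open fingers at (175,265) and (338,265), with the green decoy off at (175,105). Going down.

{"api": "jog_arm", "payload": {
  "increments": [
    [[-0.083,0.06,0.6,-0.04,0.02,0,0.6],[0,0,0.8,0,0,0,0.6],[0,0,0.8,0,0,0,0.6],[0,0,0.8,0,0,0,0.6],[0,0,0.64,0,0,0,0.6]]
  ]
}}

```text
time: 10.5
tool_pos: [0.5018, -0.2776, 0.1285]
tcp_rot: [-2.248, -2.192, 0.002]
wrist_force: [-0.8, 0.4, -0.5]
width: 0.797
grip_force: 0.0
```

{"api": "jog_arm", "payload": {
  "increments": [
    [[0,0,0,0,0,0,0.6],[0,0,0,0,0,0,0.3],[0,0,0,0,0,0,0.1],[0,0,0,0,0,0,-0.1],[0,0,0,0,0,0,-0.3]]
  ],
  "force": 50
}}

```text
time: 10.92
tool_pos: [0.5058, -0.28, 0.1351]
tcp_rot: [2.244, 2.187, 0.004]
wrist_force: [-1.6, 0.2, 1.9]
width: 0.353
grip_force: 7.6
```

{"api": "jog_arm", "payload": {
  "increments": [
    [[0,0,0,0,0,0,-0.5],[0,0,0,0,0,0,-1],[0,0,0,0,0,0,-1],[0,0,0,0,0,0,-1],[0,0,0,0,0,0,-1]]
  ]
}}

```text
time: 11.33
tool_pos: [0.506, -0.2803, 0.1353]
tcp_rot: [2.243, 2.186, 0.004]
wrist_force: [2.3, 0.9, 6.8]
width: 0.291
grip_force: 53.9
```

```bash
python3 - <<'E'
from h import *
s=read_state();p,d=viewer.read_camera("side")
q,_=viewer.read_camera("wrist")
cv2.imwrite("pics/s4.png",np.hstack([cv2.resize(p[90:190,270:370],(400,400)),cv2.resize(q[60:310,130:380],(400,400))]))
plan([.5026,-.2777,.13],-1.4,5)
E
```

```text
pos [ 0.506  -0.2803  0.1353] y yaw -1.49 q6 -0.52 t 11.43 w 0.291 grip 53.9 F [3.1 0.5 6.3]
5 rows of [0.017, -0.023, 0.035] [0.016, 0.009, -0.003] mm/row 1.4
```

View pics/s4.png

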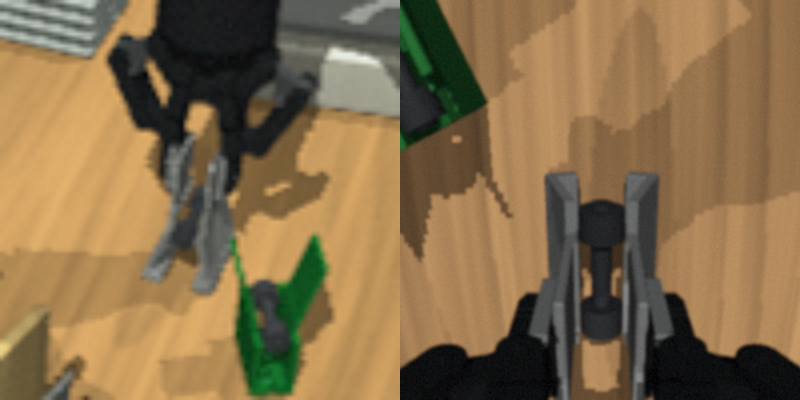

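The clip is squeezed to its stop in the fingers, jaws apart (right half: the jaws at (563,200) and (642,200)). Lift.

{"api": "jog_arm", "payload": {
  "increments": [
    [[0,0,-0.3,0,0,0,-1],[0,0,-0.8,0,0,0,-1],[0,0,-1,0,0,0,-1],[0,0,-1,0,0,0,-1],[0,0,-1,0,0,0,-1]]
  ]
}}

```text
time: 11.85
tool_pos: [0.5022, -0.2785, 0.2561]
tcp_rot: [2.249, 2.192, -0.001]
wrist_force: [1.2, 0.1, -1.5]
width: 0.291
grip_force: 53.1
```

{"api": "jog_arm", "payload": {
  "increments": [
    [[0,0,-0.8,0,0,0,-1],[0,0,-0.3,0,0,0,-1],[0,0,0,0,0,0,-1],[0,0,0,0,0,0,-1],[0,0,0,0,0,0,-1]]
  ]
}}

```text
time: 12.27
tool_pos: [0.5013, -0.2781, 0.2842]
tcp_rot: [-2.248, -2.19, 0.003]
wrist_force: [0.0, 1.7, -1.3]
width: 0.29
grip_force: 53.1
```

```bash
python3 - <<'E'
from h import *
plan([.5575,-.0405,.30],-13.8,15)
E
```

```text
pos [ 0.5013 -0.2781  0.2842] y yaw -1.49 q6 -0.52 t 12.27 w 0.290 grip 53.1 F [ 0.   1.7 -1.3]
15 rows of [0.541, 0.057, -0.035] [-0.002, -0.001, 0.137] mm/row 16.3
```

{"api": "jog_arm", "payload": {
  "increments": [
    [[0.541,0.057,-0.035,-0.002,-0.001,0.137,-1],[0.541,0.057,-0.035,-0.002,-0.001,0.137,-1],[0.541,0.057,-0.035,-0.002,-0.001,0.137,-1],[0.541,0.057,-0.035,-0.002,-0.001,0.137,-1],[0.541,0.057,-0.035,-0.002,-0.001,0.137,-1]]
  ]
}}

```text
time: 12.68
tool_pos: [0.514, -0.1969, 0.2883]
tcp_rot: [-2.325, -2.106, 0.004]
wrist_force: [-0.2, -0.4, -1.6]
width: 0.294
grip_force: 53.1
```

{"api": "jog_arm", "payload": {
  "increments": [
    [[0.541,0.057,-0.035,-0.002,-0.001,0.137,-1],[0.541,0.057,-0.035,-0.002,-0.001,0.137,-1],[0.541,0.057,-0.035,-0.002,-0.001,0.137,-1],[0.541,0.057,-0.035,-0.002,-0.001,0.137,-1],[0.541,0.057,-0.035,-0.002,-0.001,0.137,-1]]
  ]
}}

```text
time: 13.1
tool_pos: [0.5328, -0.1176, 0.2935]
tcp_rot: [-2.401, -2.023, 0.005]
wrist_force: [-0.0, -0.6, -0.9]
width: 0.296
grip_force: 53.1
```

{"api": "jog_arm", "payload": {
  "increments": [
    [[0.541,0.057,-0.035,-0.002,-0.001,0.137,-1],[0.541,0.057,-0.035,-0.002,-0.001,0.137,-1],[0.541,0.057,-0.035,-0.002,-0.001,0.137,-1],[0.541,0.057,-0.035,-0.002,-0.001,0.137,-1],[0.541,0.057,-0.035,-0.002,-0.001,0.137,-1]]
  ]
}}

```text
time: 13.52
tool_pos: [0.5572, -0.0399, 0.2986]
tcp_rot: [-2.473, -1.937, 0.005]
wrist_force: [0.1, -0.3, -0.7]
width: 0.289
grip_force: 53.1
```

{"api": "jog_arm", "payload": {
  "increments": [
    [[0,0,0,0,0,0,-1],[0,0,0,0,0,0,-1],[0,0,0,0,0,0,-1],[0,0,0,0,0,0,-1],[0,0,0,0,0,0,-1]]
  ]
}}

```text
time: 13.93
tool_pos: [0.5579, -0.0415, 0.3009]
tcp_rot: [2.472, 1.936, -0.001]
wrist_force: [0.4, -0.1, -1.0]
width: 0.292
grip_force: 53.1
```

```bash
python3 - <<'E'
from h import *
s=read_state();p,d=viewer.read_camera("wrist");P=cloud("wrist",d,s)
R=Ro.from_rotvec(s["tcp_rot"]).as_matrix();T=(P-s["tool_pos"])@R
np.savez("/tmp/w5.npz",p=p,d=d,T=T,P=P)
p2,d2=viewer.read_camera("side")
cv2.imwrite("pics/w5.png",np.hstack([cv2.resize(p[60:310,130:380],(400,400),interpolation=cv2.INTER_CUBIC),cv2.resize(p2[110:230,210:330],(400,400))]))
hsv=cv2.cvtColor(p,cv2.COLOR_BGR2HSV)
wood=(hsv[...,1]>60)&(hsv[...,0]>8)&(hsv[...,0]<32)
bt=wood&(d>0)&(P[...,2]>.1)&(P[...,2]<.12)&(np.abs(P[...,0]-.558)<.06)&(np.abs(P[...,1]+.04)<.07)
print("board world",rect(P[bt]),"tool",rect(T[bt]),np.median(T[bt][:,2]))
c=~wood&(d>0)&(np.abs(T[...,1])<.035)&(np.abs(T[...,0])<.04)&(T[...,2]>.05)&(T[...,2]<.15)&(hsv[...,2]>55)
for lo in np.arange(.05,.15,.01):
    q=T[c&(T[...,2]>lo)&(T[...,2]<lo+.01)]
    if len(q)>8:
        n=q[q[:,1]<0];o=q[q[:,1]>0]
        print("z %.2f"%lo,len(q),"neg",np.percentile(n[:,1],[2,98]).round(4) if len(n) else 0,"pos",np.percentile(o[:,1],[2,98]).round(4) if len(o) else 0,"x",np.percentile(q[:,0],[1,99]).round(4))
plan([.5575,-.0405,.30],-13.8,5)
E
```

```text
board world (array([562.4, -21.9]), array([ 8.3, 38.7]), 'long axis deg 76.3', 426) tool (array([20.5, -0.6]), array([ 8.3, 38.7]), 'long axis deg 179.9', 426) 0.19282780414805348
z 0.05 347 neg [-0.0194 -0.0107] pos [0.0088 0.0179] x [0.0102 0.0191]
z 0.06 292 neg [-0.0199 -0.0105] pos [0.0085 0.0179] x [-0.0111  0.0192]
z 0.07 155 neg [-0.0163 -0.0104] pos [0.0085 0.0152] x [-0.0141  0.0191]
z 0.08 361 neg [-0.0133 -0.0087] pos [0.0073 0.012 ] x [-0.0168  0.0195]
z 0.09 504 neg [-0.0158 -0.0099] pos [0.0072 0.0137] x [-0.0282  0.0313]
z 0.10 217 neg [-0.0189 -0.0128] pos [0.0116 0.0177] x [-0.0035  0.0315]
z 0.11 214 neg [-0.0218 -0.0169] pos [0.0144 0.0202] x [-0.0098  0.0315]
z 0.12 526 neg [-0.0246 -0.0112] pos [0.0101 0.0229] x [-0.0138  0.0317]
z 0.13 58 neg [-0.0185 -0.0107] pos [0.0099 0.0236] x [-0.0179  0.0316]
pos [ 0.5581 -0.0415  0.3014] y yaw -13.88 q6 0.13 t 14.03 w 0.294 grip 53.1 F [ 0.1 -1.1 -0.6]
5 rows of [0.005, -0.005, 0.009] [0.004, 0.003, -0.003] mm/row 0.4
```

View pics/w5.png

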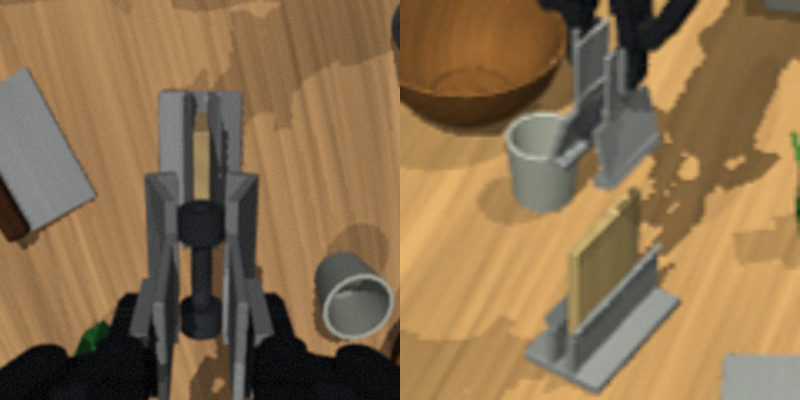

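The clip hangs upright and gaping. In the left half the board's top edge at (202,160) is centred between the jaws at (175,120) and (230,120). In the tool frame the jaw centre is at y -0.5 mm and the board at -0.6 mm. I shift 1.7 mm along the board and lower by about 76 mm.

{"api": "jog_arm", "payload": {
  "increments": [
    [[-0.055,0,0.3,0,0,0,-1],[0,0,0.4,0,0,0,-1],[0,0,0.4,0,0,0,-1],[0,0,0.3,0,0,0,-1],[0,0,0.2,0,0,0,-1]]
  ]
}}

```text
time: 14.45
tool_pos: [0.5568, -0.0425, 0.2508]
tcp_rot: [2.472, 1.938, -0.004]
wrist_force: [-0.1, -0.1, -1.8]
width: 0.294
grip_force: 53.1
```

{"api": "jog_arm", "payload": {
  "increments": [
    [[0,0,0.2,0,0,0,-1],[0,0,0.25,0,0,0,-1],[0,0,0.25,0,0,0,-1],[0,0,0.15,0,0,0,-1],[0,0,0.1,0,0,0,-1]]
  ]
}}

```text
time: 14.87
tool_pos: [0.5578, -0.0426, 0.2242]
tcp_rot: [2.471, 1.937, -0.001]
wrist_force: [0.5, 0.1, -0.4]
width: 0.294
grip_force: 53.1
```

{"api": "jog_arm", "payload": {
  "increments": [
    [[0,0,0,0,0,0,-1],[0,0,0,0,0,0,-1],[0,0,0,0,0,0,-1],[0,0,0,0,0,0,-1],[0,0,0,0,0,0,-1]]
  ]
}}

```text
time: 15.28
tool_pos: [0.5584, -0.0426, 0.2256]
tcp_rot: [2.47, 1.936, 0.001]
wrist_force: [-0.9, 0.6, -1.4]
width: 0.298
grip_force: 53.1
```

```bash
python3 - <<'E'
from h import *
s=read_state();p,d=viewer.read_camera("wrist");P=cloud("wrist",d,s)
R=Ro.from_rotvec(s["tcp_rot"]).as_matrix();T=(P-s["tool_pos"])@R
p2,d2=viewer.read_camera("side")
cv2.imwrite("pics/w6.png",np.hstack([cv2.resize(p[60:310,130:380],(400,400),interpolation=cv2.INTER_CUBIC),cv2.resize(p2[130:230,220:320],(400,400))]))
hsv=cv2.cvtColor(p,cv2.COLOR_BGR2HSV)
wood=(hsv[...,1]>60)&(hsv[...,0]>8)&(hsv[...,0]<32)
bt=wood&(d>0)&(P[...,2]>.1)&(P[...,2]<.12)&(np.abs(P[...,0]-.558)<.06)&(np.abs(P[...,1]+.04)<.07)
print("board world",rect(P[bt]),"tool",rect(T[bt]),np.median(T[bt][:,2]))
c=~wood&(d>0)&(np.abs(T[...,1])<.035)&(np.abs(T[...,0])<.04)&(hsv[...,2]>55)
for lo in np.arange(.08,.15,.01):
    q=T[c&(T[...,2]>lo)&(T[...,2]<lo+.01)]
    if len(q)>8:
        n=q[q[:,1]<0];o=q[q[:,1]>0]
        print("z %.2f"%lo,len(q),"neg",np.percentile(n[:,1],[2,98]).round(4) if len(n) else 0,"pos",np.percentile(o[:,1],[2,98]).round(4) if len(o) else 0,"x",np.percentile(q[:,0],[1,99]).round(4))
plan([.5575,-.0405,.225],-13.8,5)
E
```

```text
board world (array([569.4, -35. ]), array([28.5, 62. ]), 'long axis deg 75.8', 437) tool (array([10.3,  8.5]), array([28.5, 62. ]), 'long axis deg 0.4', 437) 0.11757025658969457
z 0.08 337 neg [-0.0135 -0.0085] pos [0.0073 0.012 ] x [-0.0162  0.0192]
z 0.09 495 neg [-0.0159 -0.01  ] pos [0.0073 0.0136] x [-0.028   0.0313]
z 0.10 208 neg [-0.019  -0.0135] pos [0.0115 0.0177] x [-0.0034  0.0314]
z 0.11 223 neg [-0.0219 -0.0164] pos [0.0145 0.0203] x [-0.0096  0.0316]
z 0.12 508 neg [-0.0246 -0.0112] pos [0.0101 0.023 ] x [-0.0145  0.0317]
z 0.13 71 neg [-0.0247 -0.0107] pos [0.0099 0.0217] x [-0.0071  0.0316]
pos [ 0.5582 -0.0426  0.2254] y yaw -13.83 q6 0.12 t 15.38 w 0.292 grip 53.1 F [-0.3  1.1 -0.2]
5 rows of [0.013, -0.008, 0.003] [0.006, 0.003, -0.001] mm/row 0.5
```

View pics/w6.png

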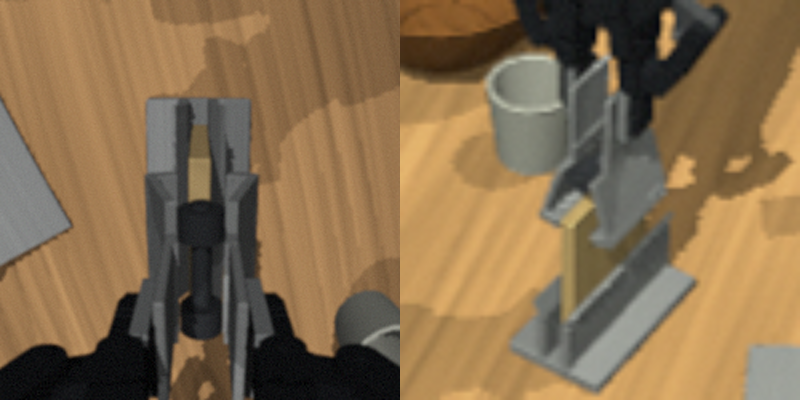

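The clip is astride the board: the board's top edge at (200,180) is midway between the jaws at (180,150) and (228,150). About 19 mm of jaw reaches down each side, with no contact force. Handing in.

```bash
python3 -c "
from workcell import bot
print(bot.finish_job())"
```

```text
the job is handed in; nothing more can be done
None
```

The taller board is seated in the stand's groove, about centred, and released. The steel clip is held squeezed to its stop astride the middle of the board's top edge, about 19 mm down each side with no contact force. I handed the job in at about 15.4 s of the 58 s allowed.

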